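Shim the filter cube snug in its spring jig

ROBOT

A 6-joint arm with a two-finger parallel gripper is mounted at the origin on a cart in front of the work surface, level with it; the furniture and walls round the work are solid. World frame = base frame: x ahead of the robot, y to its left, z up, the work surface at z = 0. Lengths are in m, angles in rad, forces in N, time in s.
With the tool pointing down it reaches from about 0.3 to 0.85 m from the base axis. Payload 5.4 kg.
Tool frame: the origin (TCP) lies midway between the tips of the shut fingers; the grasp point (between the pads) lies 19 mm behind it; z points along the fingers, y is the line along which they close (so a half turn about z gives the same grasp; the last joint's range is limited). The gripper opens to 85 mm and grips with 20 to 120 N. Pads are 22 mm wide; open, the fingers measure 114 mm over their backs; the gripper's body (76 mm by 85 mm) begins 54 mm behind the grasp point. The pads swing forward as they close: fully open they stand 13 mm farther back than shut.
Start: joints at [1.101, 0.158, 1.597, -0, 1.386, -0.21], TCP at [0.148, 0.556, 0.231] pointing down, gripper open.
Joint ranges: [-2.91, 2.91], [-0.94, 2.29], [0.18, 2.7], [-1.29, 4.43], [0.17, 2.64], [-3, 3]. Speed limits (rad/s): [2.57, 2.57, 3.14, 3.14, 3.14, 3.14].

INTERFACE

Orientations are given as [roll, pitch, yaw] about the fixed x, y, z axes, in that order (R = Rz(yaw) Ry(pitch) Rx(roll)).
In Python, from workcell import env gives the robot as it stands.
- The arm moves only by the tool step_arm, never from a script. Its argument "plan" is a list of rows, each a list of 6 numbers: the shift along the tool's x, y, z in m, then the turn, a rotation vector about the tool's x, y, z in degrees. A call has 1 to 20 rows; each row shifts and turns the commanded pose from where the row before left it, along the tool's axes as they then stand; what a row does not reach is not made up. A row lasts 1/10 s, in which the tool goes at most 50 mm and 8.59 degrees, less where a joint would pass 70% of its speed; a pose out of reach is approached as far as the arm can. A call with a gripper value outside its range is refused whole. "gripper" is the opening, from -1 (shut) to 1 (fully open), set as the call begins (left out, the last holds). The fingers move at their own pace and stop on an object; the grip force is fixed at half the most. Time passes only in rows, so rows that do not move let the fingers close. It gives the time, the measured TCP pose, the force, the opening and the grip force at its end, in the units of the state.
- env.state(): the state, without advancing time (a new reading comes with each control period).
- env.snapshot(name): name is "scene" or "side" or "wrist"; returns a dict with "color" (400x640x3 uint8, red, green, blue), "fov_y" (degrees; the focal length in pixels is half the picture's height over the tangent of half this angle, whatever the lens; pixels are square), "cx", "cy" (the principal point, pixels), "eye" and "rotation" of the camera in the world. Camera axes: x right, y down, z forward; pixel columns grow to the right and rows downward; lengths in m; the calibration is good to about 2 mm. A picture is of the moment at which its call begins. There is no depth.
- env.sign_off(): hands the job in; it is judged then, once.
Trained networks look in the newest picture that a camera, given by its name, has taken for a name from the list of things; names that differ only in an ending like _2 or _b are one class to them, and where a whole thing is asked for, a point or a joint stands for the part that bears it (a point fixed in the world has none). Each returns a list of dicts, best first, with "p" (0 to 1); they miss things now and then, are a little off and sometimes report something else, mostly with a low value. They report only what shows in the picture. A call takes as long as a camera call.
- env.silhouettes(camera, thing): "pixels" (400x640 bool, what is visible of it) and "location" ([column, row] in pixels, amid what is visible of it).
The state is a dict: "time_s": time; "joints": joint angles; "joint_velocities": joint speeds; "effort": joint torques, N m; "ee_pos": TCP position; "ee_rot": TCP orientation; "contact_force": force on the tool from outside, world axes, zero at the start; "torque": the same for the moment, N m; "opening": opening from 0.0 (shut) to 1.0 (fully open); "finger_force": force on a finger pad.
Only numpy, scipy, OpenCV 4.12 (cv2) and the standard library are available. Lean on these libraries where they do the work, as an engineer would, in place of code of your own. Each camera call takes 0.05 s, during which the arm holds its last target. There are 200 camera calls.

TASK

The black filter cube sits loose in the grey jig with a clear cover on the cabinet. Take steel spacer plates from the grey stand and, one at a time, slide each into the gap between the cube and the sprung jaw from the open front, pushing it along its length fully home against the back stop, until the plates are snug: the last one drags as it goes in and visibly pushes the sprung jaw back. Leave the plates you do not need where they are in the stand, and do not disturb the other things around.

Things in the scene. Friction and masses are not known exactly. Their poses are not given: they have to be found in the camera images.
- jig_home (a point): reference of the fixed jig, a grey metal bed 200 x 133 mm, its top at height 8 mm. x points into the jig, away from its open front; y to the cube; z up. The point is 15 mm above the bed, in the plane of the cube's inner face (y = 0, one side of the gap), at the x of the middle of a plate that is fully home. The bed reaches from x = -145 to 55, y = -82 to 51 mm of it
- jig_stop (a point): face of the upright back stop at the end of the gap, 40 mm beyond jig_home along x, 15 mm above the bed; same axes as jig_home. A home plate's nose touches this face
- jig_mouth (a point): front end of the guide block, on the gap side, 25 mm before jig_home, 15 mm above the bed; same axes. The block is 30 mm high and stands in front of the cube, level with its face to about 1 mm. Nearer the front than this point the bed is free and open above for 120 mm, but plates already home stick out 15 mm in front of this point: set the next plate down clear of them and push it in along x
- jig_cover (a point): middle of the top of the clear plastic cover over the inner part of the cube and gap, 35 mm (x) by 81 mm (y), 4 mm thick, underside 43 mm above the bed; its front edge is 40 mm further in than jig_mouth. Because of it plates can enter only from the front
- jaw_face (a point): middle of the resting face of the dark steel sprung jaw, 15 mm above the bed, axes as jig_home. Minus its y in the frame of jig_home is the gap at rest (9.5 to 22 mm, different each time). The face is 33 mm long, 26 mm tall; before it a lead-in ramp flares away from the gap by 13 mm over 35 mm, ending 30 mm before jig_home. The block behind the jaw is fixed
- pad (a joint): how far the sprung jaw is pushed back from its resting face, m: 0 at rest, at most 0.0115. Its spring pushes back with 3 N at rest rising to 8 N at the end; the faces are polished (friction about 0.3), so the snug plate needs some 5 to 15 N to push in, a loose one little
- cube_mid (a point): centre of the black filter cube, 37 x 34 x 39 mm, loose in its pocket between fence, back stop and guide block (about 1 mm of play), standing on the bed
- plate1_mid (a point): centre of a loose polished steel spacer plate standing on its long edge, 80 mm long (x), 8 mm thick (y), 30 mm tall (z), 60 g, both ends rounded with 4 mm radius; all four are alike. Starts in the grey stand, underside 6 mm above the cabinet top, between 10 mm tall ribs near its ends; lift it straight up. Plates stand 36 mm apart
- plate2_mid (a point): centre of a loose polished steel spacer plate standing on its long edge, 80 mm long (x), 8 mm thick (y), 30 mm tall (z), 60 g, both ends rounded with 4 mm radius; all four are alike. Starts in the grey stand, underside 6 mm above the cabinet top, between 10 mm tall ribs near its ends; lift it straight up. Plates stand 36 mm apart
- plate3_mid (a point): centre of a loose polished steel spacer plate standing on its long edge, 80 mm long (x), 8 mm thick (y), 30 mm tall (z), 60 g, both ends rounded with 4 mm radius; all four are alike. Starts in the grey stand, underside 6 mm above the cabinet top, between 10 mm tall ribs near its ends; lift it straight up. Plates stand 36 mm apart
- plate4_mid (a point): centre of a loose polished steel spacer plate standing on its long edge, 80 mm long (x), 8 mm thick (y), 30 mm tall (z), 60 g, both ends rounded with 4 mm radius; all four are alike. Starts in the grey stand, underside 6 mm above the cabinet top, between 10 mm tall ribs near its ends; lift it straight up. Plates stand 36 mm apart
- cleaner_mid (a point): bystander: small white bottle with blue cap, 34 mm across, 105 mm tall; point half-way up
- dish_mid (a point): bystander: pink petri dish, 56 mm across, 14 mm tall; point half-way up
- card_mid (a point): bystander: small brown card box, 45 x 59 x 22 mm; point half-way up

How it is judged:
On the way, in this order (a step that is already met when the one before it is completed fails the run):
1. a first plate is fully home in the gap (((x of plate1_mid in the frame of jig_home above -0.004 m and horizontal distance between plate1_mid and jig_home below 0.032 m) or (x of plate2_mid in the frame of jig_home above -0.004 m and horizontal distance between plate2_mid and jig_home below 0.032 m) or (x of plate3_mid in the frame of jig_home above -0.004 m and horizontal distance between plate3_mid and jig_home below 0.032 m) or (x of plate4_mid in the frame of jig_home above -0.004 m and horizontal distance between plate4_mid and jig_home below 0.032 m))), for 0.2 s.
2. later, a second plate is fully home beside it (((x of each of plate1_mid, plate2_mid in the frame of jig_home above -0.004 m and horizontal distance between each of plate1_mid, plate2_mid and jig_home below 0.032 m) or (x of each of plate1_mid, plate3_mid in the frame of jig_home above -0.004 m and horizontal distance between each of plate1_mid, plate3_mid and jig_home below 0.032 m) or (x of each of plate1_mid, plate4_mid in the frame of jig_home above -0.004 m and horizontal distance between each of plate1_mid, plate4_mid and jig_home below 0.032 m) or (x of each of plate2_mid, plate3_mid in the frame of jig_home above -0.004 m and horizontal distance between each of plate2_mid, plate3_mid and jig_home below 0.032 m) or (x of each of plate2_mid, plate4_mid in the frame of jig_home above -0.004 m and horizontal distance between each of plate2_mid, plate4_mid and jig_home below 0.032 m) or (x of each of plate3_mid, plate4_mid in the frame of jig_home above -0.004 m and horizontal distance between each of plate3_mid, plate4_mid and jig_home below 0.032 m))), for 0.2 s.
At the end, for the whole second after the job is handed in: the sprung jaw is pushed back by more than 0.5 mm by the plates; every plate is either fully home (within 4 mm of the back stop, within 32 mm of jig_home, on the bed, parallel to the lane and upright to 0.08 rad) or within 15 mm of its start in the stand; the cube stands upright to 0.08 rad (value of joint pad above 0.0005 m and ((x of plate1_mid in the frame of jig_home above -0.004 m and horizontal distance between plate1_mid and jig_home below 0.032 m and z of plate1_mid in the frame of jig_home below 0.003 m and angle between the x axis of plate1_mid and the x axis of jig_home, either way round below 0.08 rad and angle between plate1_mid's own z axis and vertical below 0.08 rad) or distance of plate1_mid from where it was at the start of the episode below 0.015 m) and ((x of plate2_mid in the frame of jig_home above -0.004 m and horizontal distance between plate2_mid and jig_home below 0.032 m and z of plate2_mid in the frame of jig_home below 0.003 m and angle between the x axis of plate2_mid and the x axis of jig_home, either way round below 0.08 rad and angle between plate2_mid's own z axis and vertical below 0.08 rad) or distance of plate2_mid from where it was at the start of the episode below 0.015 m) and ((x of plate3_mid in the frame of jig_home above -0.004 m and horizontal distance between plate3_mid and jig_home below 0.032 m and z of plate3_mid in the frame of jig_home below 0.003 m and angle between the x axis of plate3_mid and the x axis of jig_home, either way round below 0.08 rad and angle between plate3_mid's own z axis and vertical below 0.08 rad) or distance of plate3_mid from where it was at the start of the episode below 0.015 m) and ((x of plate4_mid in the frame of jig_home above -0.004 m and horizontal distance between plate4_mid and jig_home below 0.032 m and z of plate4_mid in the frame of jig_home below 0.003 m and angle between the x axis of plate4_mid and the x axis of jig_home, either way round below 0.08 rad and angle between plate4_mid's own z axis and vertical below 0.08 rad) or distance of plate4_mid from where it was at the start of the episode below 0.015 m) and angle between cube_mid's own z axis and vertical below 0.08 rad); the robot touches nothing.
It fails at once if the cube is moved more than 12 mm or tipped (distance of cube_mid from where it was at the start of the episode above 0.012 m or angle between cube_mid's own z axis and vertical above 0.25 rad).
It fails at once if a bystander (bottle, petri dish, card box) is moved more than 25 mm (distance of any of cleaner_mid, dish_mid, card_mid from where it was at the start of the episode above 0.025 m).
It also fails if it takes over 72 s, if anything falls off the work surface, if the arm or the gripper's body presses on something with over 40 N, if the wrist force passes 120 N, or if a joint passes its speed limit or range.

## Working session

There is one attempt and no reset: what is moved stays moved. The work goes in short steps, Python scripts to look and compute and a tool call to move; the robot and the scene stay as the last step left them, time stands still between calls to the robot, and variables do not carry over. Pictures are saved under pics/ and viewed, at most 10 in all, crops included, and the job is handed in when it is done.

Besides the shell and the picture viewer there is one more tool, called after "Request:" as a command line: name --pt "numbers of a row" for each row, then --argument value for the rest. step_arm: Moves the arm, as the interface text tells. Its arguments: {"type":"object","properties":{"plan":{"type":"array","items":{"type":"array","items":{"type":"number"}}},"gripper":{"type":"number"}},"required":["plan"]}

```bash
ls; mkdir -p pics; python3 - <<'E'
from workcell import env
import cv2,numpy as np,pickle
d={}
for n in ["scene","side","wrist"]:
    s=env.snapshot(n); d[n]=s
    cv2.imwrite(f"pics/{n}0.png",s["color"][:,:,::-1])
    print(n,s["fov_y"],s["cx"],s["cy"],np.round(s["eye"],3),np.round(s["rotation"],3).tolist())
pickle.dump(d,open("s0.pkl","wb"))
print(env.state())
E
```

```text
pics
scene 46.221409474889555 322.39211987379105 201.30412815441412 [-0.14  -0.432  0.742] [-2.292, 0.004, -0.999]
side 42.8622787503646 324.9300097536799 195.72551571117825 [ 0.298 -1.024  0.812] [-2.191, -0.009, -0.226]
wrist 60.11027687824623 317.7865248991419 196.86270697243097 [0.067 0.577 0.373] [2.813, 0.002, 1.311]
{'time_s': 0.15, 'joints': array([ 1.10090945e+00,  1.58901928e-01,  1.59792971e+00, -8.79686050e-06,
        1.38621798e+00, -2.10089900e-01]), 'joint_velocities': array([-0.00037657, -0.00209741, -0.00110511, -0.00088472,  0.00125517,
       -0.00148508]), 'effort': array([ 3.89118586e-04, -3.96377850e+01, -3.31786644e+01, -2.05773772e-04,
        5.42586436e-03,  1.03014386e-05]), 'ee_pos': array([0.14751174, 0.55527783, 0.23055105]), 'ee_rot': array([-3.14016592e+00, -2.95391327e-04,  2.88179709e+00]), 'contact_force': array([ 0.2121116 ,  0.56587628, -0.61620726]), 'torque': array([-0.04917996,  0.01914235, -0.04962098]), 'finger_force': 0.0, 'opening': 1.0027252570916025}
```

View pics/scene0.png

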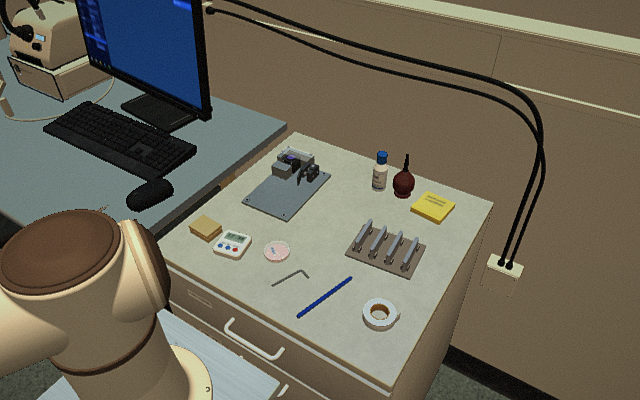

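View pics/side0.png

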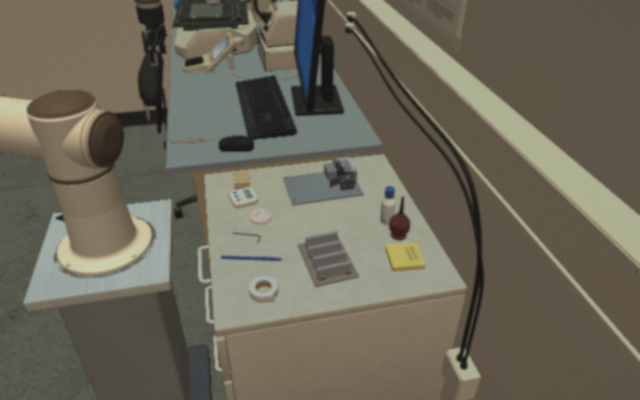

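The scene view shows the jig bed around (288,192) with its open front at lower-left (~(245,205)–(283,218)). The four plates are in the stand around (385,245). In the side view the bed is at (322,187) and the stand at (327,258).

```bash
cat > h.py <<'E'
import numpy as np,cv2
from scipy.spatial.transform import Rotation as R
def rot(s):
    r=np.array(s["rotation"],float)
    return R.from_euler("xyz",r).as_matrix() if r.size==3 else r
def foc(s): return 200/np.tan(np.radians(s["fov_y"])/2)
def ray(s,px):
    f=foc(s); px=np.atleast_2d(px).astype(float)
    d=np.c_[(px[:,0]-s["cx"])/f,(px[:,1]-s["cy"])/f,np.ones(len(px))]
    return d@rot(s).T
def onz(s,px,z):
    d=ray(s,px); e=np.array(s["eye"]); return e+d*((z-e[2])/d[:,2])[:,None]
def proj(s,P):
    q=(np.atleast_2d(P)-s["eye"])@rot(s); return q[:,:2]/q[:,2:]*foc(s)+[s["cx"],s["cy"]]
E
python3 - <<'E'
from workcell import env
import pickle
from h import *
d=pickle.load(open("s0.pkl","rb")); s=d["scene"]; np.set_printoptions(precision=3,suppress=True)
print(onz(s,[[243,205],[284,218],[330,175],[290,152]],.008))
print(onz(d["side"],[[284,178],[293,202],[362,197],[350,172]],.008))
for c in ["scene","side"]:
  for t in ["plate1_mid","cleaner_mid","dish_mid","card_mid"]:
    for o in env.silhouettes(c,t):
        print(c,t,round(o["p"],2),o["location"],o["pixels"].sum(),onz(d[c],o["location"],{"p":.021,"c":.05,"d":.007}[t[0]]))
E
```

```text
[[0.45  0.173 0.008]
 [0.466 0.065 0.008]
 [0.656 0.061 0.008]
 [0.684 0.205 0.008]]
[[0.463 0.181 0.008]
 [0.468 0.061 0.008]
 [0.654 0.044 0.008]
 [0.655 0.171 0.008]]
scene plate1_mid 0.59 [294.1, 158.1] 172 [[0.652 0.169 0.021]]
scene plate1_mid 0.55 [407.5, 252.9] 229 [[ 0.507 -0.222  0.021]]
scene cleaner_mid 0.65 [362.5, 235.6] 237 [[ 0.475 -0.131  0.05 ]]
scene cleaner_mid 0.58 [382.5, 173.1] 468 [[ 0.685 -0.07   0.05 ]]
scene dish_mid 0.82 [278.2, 254.6] 444 [[0.369 0.009 0.007]]
scene card_mid 0.97 [205.9, 228.9] 531 [[0.316 0.155 0.05 ]]
side plate1_mid 0.62 [321.4, 186.6] 2126 [[0.553 0.097 0.021]]
side plate1_mid 0.58 [332.9, 270.0] 357 [[ 0.507 -0.227  0.021]]
side cleaner_mid 0.84 [388.5, 205.2] 434 [[ 0.691 -0.06   0.05 ]]
side cleaner_mid 0.54 [239.7, 184.8] 315 [[0.335 0.11  0.05 ]]
side dish_mid 0.82 [262.7, 216.4] 291 [[0.381 0.017 0.007]]
side dish_mid 0.4 [323.2, 188.4] 1969 [[0.561 0.107 0.007]]
side card_mid 0.62 [240.3, 180.9] 254 [[0.338 0.128 0.05 ]]
```

Request:
step_arm --pt "-0.0345 -0.0319 -0.002 0 0 0" --pt "-0.0345 -0.0319 -0.002 0 0 0" --pt "-0.0345 -0.0319 -0.002 0 0 0" --pt "-0.0345 -0.0319 -0.002 0 0 0" --pt "-0.0345 -0.0319 -0.002 0 0 0" --pt "-0.0345 -0.0319 -0.002 0 0 0" --pt "-0.0345 -0.0319 -0.002 0 0 0" --pt "-0.0345 -0.0319 -0.002 0 0 0" --pt "-0.0345 -0.0319 -0.002 0 0 0" --pt "-0.0345 -0.0319 -0.002 0 0 0" --pt "-0.0345 -0.0319 -0.002 0 0 0" --pt "-0.0345 -0.0319 -0.002 0 0 0" --pt "-0.0345 -0.0319 -0.002 0 0 0" --pt "-0.0345 -0.0319 -0.002 0 0 0" --pt "0 0 0 0 0 -6" --pt "0 0 0 0 0 -6" --pt "0 0 0 0 0 0" --pt "0 0 0 0 0 0" --gripper -0.48

```text
time_s: 2.35
ee_pos: [0.4997, 0.0001, 0.2593]
ee_rot: [-3.142, 0.0, 3.089]
contact_force: [-0.1, -0.6, 0.9]
opening: 0.259
finger_force: 0.0
```

```bash
python3 - <<'E'
from workcell import env
import pickle
from h import *
np.set_printoptions(precision=4,suppress=True)
s=env.snapshot("wrist"); pickle.dump(s,open("w1.pkl","wb")); cv2.imwrite("pics/w1.png",s["color"][:,:,::-1])
print(s["eye"],s["rotation"])
st=env.state(); print(st["time_s"],st["ee_pos"],st["ee_rot"],st["opening"])
E
```

```text
[0.4161 0.0046 0.4022] [ 2.8124 -0.      1.5186]
2.4 [0.4997 0.0002 0.2594] [-3.1415  0.0002  3.0896] 0.25745363974841495
```

View pics/w1.png

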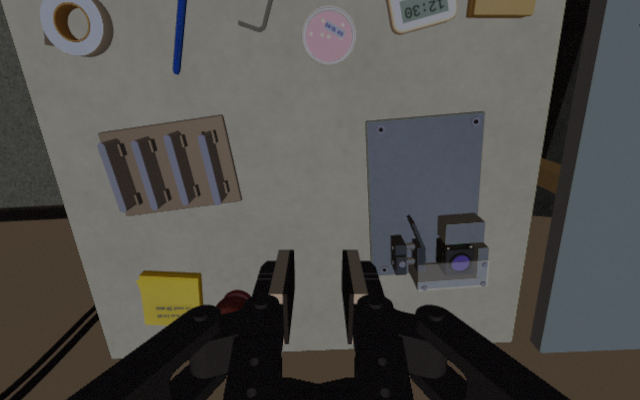

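The wrist view from above shows the stand with four plates at (105–235,120–215). The jig bed corners are at (367,122), (484,112) and (372,277). The jaw is at (405,250), its ramp tip at (409,217), the guide block at (462,230) and the cover at (455,275).

```bash
python3 - <<'E'
import pickle
from h import *
np.set_printoptions(precision=4,suppress=True)
s=pickle.load(open("w1.pkl","rb")); im=s["color"][:,:,::-1]
a=im[112:222,92:247]; b=im[202:297,362:497]
f=lambda c,w:cv2.resize(c,None,fx=w,fy=w,interpolation=cv2.INTER_CUBIC)
A=f(a,2.4); B=f(b,3.1)
o=np.zeros((max(A.shape[0],B.shape[0]),A.shape[1]+B.shape[1]+5,3),np.uint8); o[:A.shape[0],:A.shape[1]]=A;o[:B.shape[0],-B.shape[1]:]=B
o=np.clip(o.astype(float)*1.8,0,255).astype(np.uint8); print(o.shape)
cv2.imwrite("pics/w1c.png",o)
c=onz(s,[[367,122],[484,112],[372,277]],.008)
print(c, np.linalg.norm(c[1]-c[0]),np.linalg.norm(c[2]-c[0]), np.arctan2(*(c[2]-c[0])[1::-1]),np.arctan2(*(c[1]-c[0])[1::-1])-np.pi/2)
E
```

```text
(294, 795, 3)
[[0.4649 0.0574 0.008 ]
 [0.4607 0.1874 0.008 ]
 [0.665  0.0627 0.008 ]] 0.1300712293356844 0.2002594377361841 0.026410474610692212 0.031980161601927515
```

View pics/w1c.png

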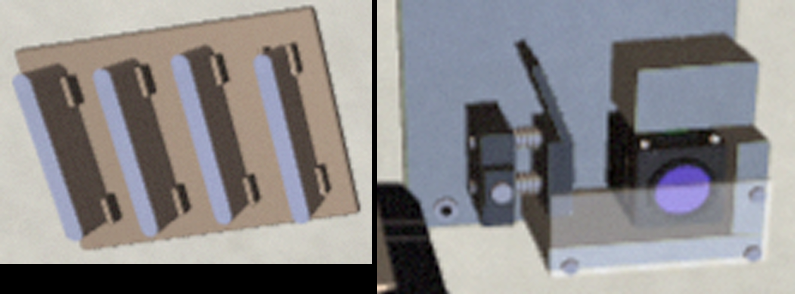

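The crop shows the plate tops: A (20,77)→(75,238), B (101,72)→(151,233), C (178,58)→(226,219) and D (262,58)→(303,218). The gap is seen obliquely at about (590,190). Next I'll look from straight above it.

Request:
step_arm --pt "0 0 0 0 0 -4.64" --pt "-0.016 0.0333 0.0148 0 0 0" --pt "-0.016 0.0333 0.0148 0 0 0" --pt "-0.016 0.0333 0.0148 0 0 0" --pt "-0.016 0.0333 0.0148 0 0 0" --pt "0 0 0 0 0 0" --pt "0 0 0 0 0 0"

```text
time_s: 3.1
ee_pos: [0.5592, 0.1358, 0.1996]
ee_rot: [-3.141, -0.001, -3.11]
contact_force: [-0.9, -0.5, 0.4]
opening: 0.257
finger_force: 0.0
```

```bash
python3 - <<'E'
from workcell import env
import pickle
from h import *
np.set_printoptions(precision=4,suppress=True)
w=pickle.load(open("w1.pkl","rb"))
for q in [[(20,77),(75,238)],[(101,72),(151,233)],[(178,58),(226,219)],[(262,58),(303,218)]]:
    p=onz(w,np.array(q)/2.4+[92,112],.036); d=p[1]-p[0]; print(p.mean(0),np.linalg.norm(d),np.arctan2(d[1],d[0]))
s=env.snapshot("wrist"); pickle.dump(s,open("w2.pkl","wb"))
im=s["color"][:,:,::-1]
cv2.imwrite("pics/w2.png",np.clip(cv2.resize(im[100:300,200:460],None,fx=3,fy=3,interpolation=cv2.INTER_CUBIC)*1.7,0,255).astype(np.uint8))
print(s["eye"],s["rotation"])
st=env.state(); print(st["time_s"],st["ee_pos"],st["ee_rot"])
E
```

```text
[ 0.5082 -0.2267  0.036 ] 0.07723508568031075 0.08366745543727432
[ 0.5077 -0.1903  0.036 ] 0.07693674649883091 0.08489441595170615
[ 0.503  -0.1544  0.036 ] 0.07628627422359242 0.10372468315878788
[ 0.5047 -0.1178  0.036 ] 0.07567644771924184 0.09465622009475605
[0.4758 0.1334 0.3426] [2.8137 0.0004 1.6028]
3.15 [0.5596 0.1351 0.2003] [-3.1411  0.0001 -3.111 ]
```

View pics/w2.png

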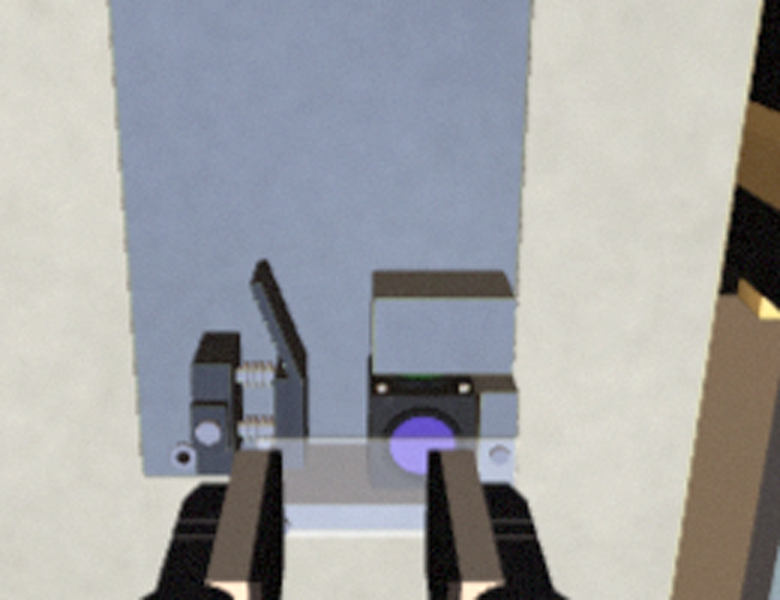

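The zoomed view shows the gap between the jaw's inner top edge at crop (307,400) and the guide block's top edge at (372,300), with the cube edge at (368,400). The bed edges are at (110,0)–(144,475) and (531,0)–(517,250).

```bash
python3 - <<'E'
import pickle
from h import *
np.set_printoptions(precision=4,suppress=True)
s=pickle.load(open("w2.pkl","rb")); g=lambda q,z:onz(s,np.array(q)/3.+[200,100],z)
L=g([(110,2),(144,473)],.008); Rr=g([(531,2),(519,250)],.008); B=g([(144,475)],.008)
for e in (L,Rr): d=e[1]-e[0]; print("edge",e,np.arctan2(d[1],d[0]))
yaw=.029; X=np.array([np.cos(yaw),np.sin(yaw)]);Y=np.array([-X[1],X[0]])
for n,q,z in [("L",[(110,2),(144,473)],.008),("R",[(531,2),(519,250)],.008),("back",[(200,475)],.008),("jaw",[(306,355),(307,400),(307,435)],.034),("ramp tip",[(262,260),(270,262)],.034),("guide top",[(374,296),(374,374)],.038),("guide bot",[(373,272)],.038),("cube",[(369,400),(369,430)],.047),("cubebot",[(369,400)],.008)]:
    p=g(q,z)[:,:2]; print(n,np.c_[p@X,p@Y])
# jig frame guess
E
```

```text
edge [[0.4971 0.0582 0.008 ]
 [0.6618 0.0633 0.008 ]] 0.03126036381198275
edge [[0.4929 0.1892 0.008 ]
 [0.5733 0.1922 0.008 ]] 0.03706990331685231
L [[0.4986 0.0437]
 [0.6634 0.0441]]
R [[0.4982 0.1748]
 [0.5787 0.1755]]
back [[0.6641 0.0644]]
jaw [[0.6063 0.1046]
 [0.6221 0.1048]
 [0.6348 0.1046]]
ramp tip [[0.5744 0.0913]
 [0.5751 0.0938]]
guide top [[0.5848 0.1262]
 [0.6111 0.1264]]
guide bot [[0.577  0.1258]]
cube [[0.6161 0.1248]
 [0.6264 0.1248]]
cubebot [[0.6341 0.1255]]
```

Request:
step_arm --pt "0 0 0 0 0 -3.4" --pt "0.0174 -0.0412 0.0217 0 0 0" --pt "0.0174 -0.0412 0.0217 0 0 0" --pt "0.0174 -0.0412 0.0217 0 0 0" --pt "0.0174 -0.0412 0.0217 0 0 0" --pt "0.0174 -0.0412 0.0217 0 0 0" --pt "0.0174 -0.0412 0.0217 0 0 0" --pt "0 0 0 0 0 0" --pt "0 0 0 0 0 0"

```text
time_s: 4.05
ee_pos: [0.4775, -0.1219, 0.0705]
ee_rot: [-3.141, 0.001, -3.056]
contact_force: [0.7, 0.9, -0.0]
opening: 0.258
finger_force: 0.0
```

```bash
cat >> h.py <<'E'
YAW=.030; X=np.array([np.cos(YAW),np.sin(YAW)]);Y=np.array([-X[1],X[0]]); HOME=np.array([.6056,.1431])
def jig(p): d=np.array(p)[:2]-HOME; return np.array([d@X,d@Y])
def togo(st,xy,z,yaw):
    "tool shift after first turning (deg about tool z)"
    dy=(yaw-st["ee_rot"][2]+np.pi)%(2*np.pi)-np.pi
    d=np.array(xy)-st["ee_pos"][:2]; c,s=np.cos(yaw),np.sin(yaw)
    return "turn %.2f  shift %.4f %.4f %.4f"%(-np.degrees(dy),d@[c,s],d@[s,-c],st["ee_pos"][2]-z)
E
python3 - <<'E'
from workcell import env
import pickle
from h import *
np.set_printoptions(precision=4,suppress=True)
s=env.snapshot("wrist"); pickle.dump(s,open("w3.pkl","wb"))
im=s["color"][:,:,::-1]
cv2.imwrite("pics/w3.png",np.clip(im*1.7,0,255).astype(np.uint8))
print(s["eye"],s["rotation"])
st=env.state(); print(st["time_s"],st["ee_pos"],st["ee_rot"])
for a in (-.026,-.04,0,.04):
    c=np.array([.504,-.118,.036])+a*np.array([.996,.09,0]); print(proj(s,c))
E
```

```text
[ 0.394  -0.1289  0.2133] [2.8119 0.0001 1.6569]
4.1 [ 0.4783 -0.1212  0.071 ] [-3.1408  0.0016 -3.0537]
[[320.1708 236.8206]]
[[320.1264 213.7507]]
[[320.2481 276.9391]]
[[320.3553 332.5684]]
```

View pics/w3.png

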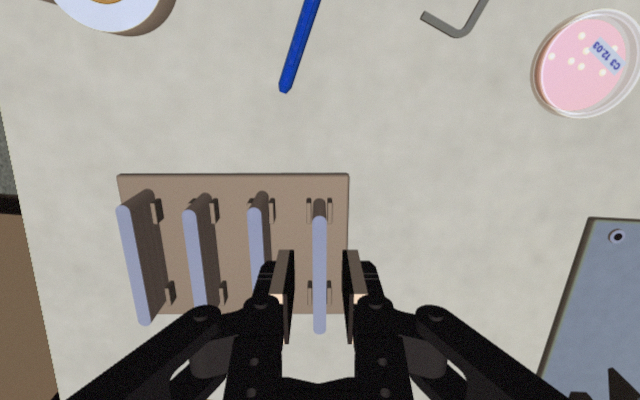

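The view shows plate D centred between the fingers at column 320 (rows 215–333), matching my estimate. I'll descend and grip.

Request:
step_arm --pt "0 0 0.029 0 0 0" --pt "0 0 0.029 0 0 0" --pt "0 0 0 0 0 0"

```text
time_s: 4.4
ee_pos: [0.476, -0.1185, 0.0097]
ee_rot: [3.139, -0.004, -3.05]
contact_force: [0.1, 1.4, 0.0]
opening: 0.262
finger_force: 0.0
```

Request:
step_arm --pt "0 0 0 0 0 0" --pt "0 0 0 0 0 0" --pt "0 0 0 0 0 0" --pt "0 0 0 0 0 0" --pt "0 0 -0.03 0 0 0" --pt "0 0 -0.03 0 0 0" --pt "0 0 0 0 0 0" --gripper -1

```text
time_s: 5.1
ee_pos: [0.4824, -0.122, 0.0784]
ee_rot: [-3.135, 0.01, -3.051]
contact_force: [1.3, 0.0, 0.3]
opening: 0.073
finger_force: 63.2
```

```bash
python3 - <<'E'
from workcell import env
from h import *
np.set_printoptions(precision=4,suppress=True)
st=env.state(); print(st["time_s"],st["ee_pos"],st["ee_rot"],st["opening"],st["finger_force"])
# plate centre at jig x=-75,y=-6 ; tcp 26 behind
print(togo(st,HOME+X*(-.075-.026)+Y*(-.007),.075,np.pi+YAW))
E
```

```text
5.1 [ 0.4824 -0.122   0.0784] [-3.1353  0.01   -3.0505] 0.07338942886185504 63.20220574736595
turn 3.50  shift -0.0301 0.2543 0.0034
```

Request:
step_arm --pt "0 0 0 0 0 3.5" --pt "-0.005 0.0424 0 0 0 0" --pt "-0.005 0.0424 0 0 0 0" --pt "-0.005 0.0424 0 0 0 0" --pt "-0.005 0.0424 0 0 0 0" --pt "-0.005 0.0424 0 0 0 0" --pt "-0.005 0.0424 0 0 0 0" --pt "0 0 0 0 0 0" --pt "0 0 0 0 0 0" --pt "0 0 0 0 0 0"

```text
time_s: 6.1
ee_pos: [0.5007, 0.1344, 0.0724]
ee_rot: [-3.141, 0.001, -3.113]
contact_force: [-0.6, 0.2, -1.3]
opening: 0.075
finger_force: 63.2
```

```bash
python3 - <<'E'
from workcell import env
import pickle
from h import *
np.set_printoptions(precision=4,suppress=True)
s=env.snapshot("wrist"); pickle.dump(s,open("w4.pkl","wb"))
st=env.state(); print(st["time_s"],st["ee_pos"],st["ee_rot"],jig(st["ee_pos"]))
cv2.imwrite("pics/w4.png",np.clip(cv2.resize(s["color"][:,:,::-1][150:350,190:450],None,fx=3,fy=3)*1.7,0,255).astype(np.uint8))
print(togo(st,HOME+X*(-.075-.026)+Y*(-.007),.0155,np.pi+YAW))
E
```

```text
6.15 [0.5007 0.134  0.0723] [-3.1414  0.0004 -3.1136] [-0.1051 -0.006 ]
turn -0.12  shift -0.0041 -0.0010 0.0568
```

View pics/w4.png

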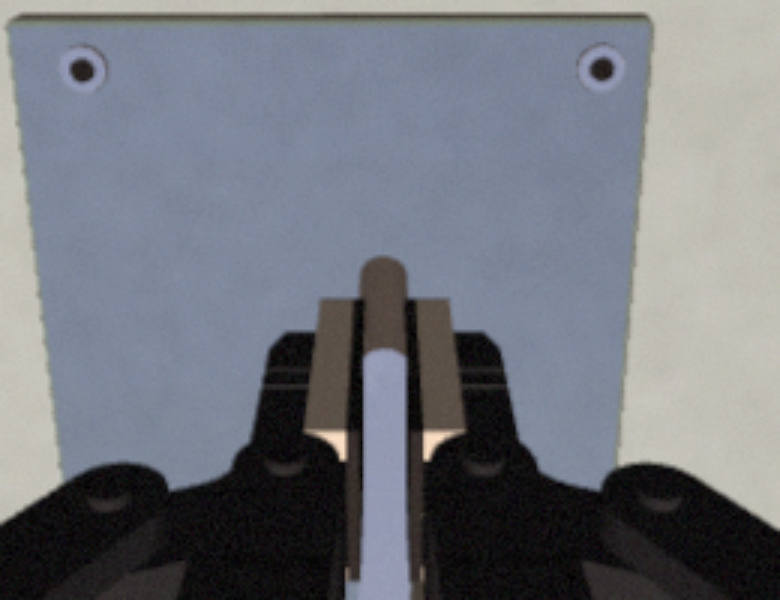

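The held plate is straight and vertical. Its tail is at crop (384,350) and the bed's front corners are at (8,20) and (650,20).

```bash
python3 - <<'E'
import pickle
from h import *
np.set_printoptions(precision=4,suppress=True)
s=pickle.load(open("w4.pkl","rb")); g=lambda q,z:onz(s,np.array(q)/3.+[190,150],z)
for q,z in [((8,20),.008),((652,20),.008),((62,475),.008),((616,470),.008),((363,440),.094),((407,440),.094),((384,350),.096)]: print(q,jig(g([q],z)[0]))
E
```

```text
(8, 20) [-0.1439 -0.0817]
(652, 20) [-0.1438  0.0492]
(62, 475) [-0.034  -0.0818]
(616, 470) [-0.0354  0.0497]
(363, 440) [-0.104  -0.0082]
(407, 440) [-0.104  -0.0021]
(384, 350) [-0.1192 -0.0053]
```

Request:
step_arm --pt "0 -0.0005 0.028 0 0 0" --pt "0 -0.0005 0.028 0 0 0" --pt "0 0 0 0 0 0" --pt "0 0 0 0 0 0"

```text
time_s: 6.55
ee_pos: [0.5008, 0.1325, 0.016]
ee_rot: [-3.142, -0.0, -3.115]
contact_force: [-0.1, 0.2, -0.8]
opening: 0.074
finger_force: 84.3
```

Request:
step_arm --pt "-0.015 0 0 0 0 0" --pt "-0.015 0 0 0 0 0" --pt "-0.015 0 0 0 0 0" --pt "-0.015 0 0 0 0 0" --pt "0 0 0 0 0 0" --pt "0 0 0 0 0 0"

```text
time_s: 7.15
ee_pos: [0.56, 0.1349, 0.0158]
ee_rot: [-3.142, -0.001, -3.114]
contact_force: [-0.5, -0.6, -0.3]
opening: 0.073
finger_force: 84.1
```

```bash
python3 - <<'E'
from workcell import env
from h import *
np.set_printoptions(precision=4,suppress=True)
st=env.state(); print(st["time_s"],st["ee_pos"],jig(st["ee_pos"]),st["contact_force"],st["torque"])
E
```

```text
7.15 [0.56   0.1349 0.0158] [-0.0458 -0.0069] [-0.4691 -0.6102 -0.2924] [-0.0181  0.008   0.0124]
```

Request:
step_arm --pt "0 0 0 0 0 0" --pt "0 0 0 0 0 0" --pt "0 0 0 0 0 0" --pt "0.0175 0 0 0 0 0" --pt "0.0175 0 0 0 0 0" --pt "0 0 0 0 0 0" --gripper -0.48

```text
time_s: 7.75
ee_pos: [0.5231, 0.1346, 0.0152]
ee_rot: [3.142, -0.003, -3.112]
contact_force: [-0.1, 0.3, -0.4]
opening: 0.257
finger_force: 0.0
```

Request:
step_arm --pt "0 0 0 0 0 0" --pt "0 0 0 0 0 0" --pt "0 0 0 0 0 0" --pt "-0.008 0 0 0 0 0" --pt "-0.008 0 0 0 0 0" --pt "-0.004 0 0 0 0 0" --pt "-0.003 0 0 0 0 0" --pt "0 0 0 0 0 0" --gripper -1

```text
time_s: 8.55
ee_pos: [0.5491, 0.135, 0.0159]
ee_rot: [-3.142, 0.0, -3.113]
contact_force: [0.5, -1.0, 0.6]
opening: -0.004
finger_force: 0.0
```

```bash
python3 - <<'E'
from workcell import env
from h import *
np.set_printoptions(precision=4,suppress=True)
s=env.snapshot("wrist")
st=env.state(); print(st["time_s"],st["ee_pos"],jig(st["ee_pos"]),st["contact_force"],st["opening"])
cv2.imwrite("pics/w5.png",np.clip(cv2.resize(s["color"][:,:,::-1][150:400,160:480],None,fx=2.4,fy=2.4)*1.7,0,255).astype(np.uint8))
E
```

```text
8.6 [0.5487 0.135  0.0158] [-0.0571 -0.0063] [ 0.1118 -0.7683 -0.1835] -0.0002035128838119528
```

Request:
step_arm --pt "-0.002 0 0 0 0 0" --pt "-0.0015 0 0 0 0 0" --pt "-0.0015 0 0 0 0 0" --pt "0 0 0 0 0 0"

```text
time_s: 9.0
ee_pos: [0.5537, 0.1352, 0.016]
ee_rot: [-3.142, 0.0, -3.113]
contact_force: [0.2, 0.1, -0.3]
opening: -0.001
finger_force: 0.0
```

Request:
step_arm --pt "-0.001 0 0 0 0 0" --pt "-0.001 0 0 0 0 0" --pt "0 0 0 0 0 0"

```text
time_s: 9.3
ee_pos: [0.5557, 0.1353, 0.016]
ee_rot: [3.142, 0.0, -3.113]
contact_force: [0.2, 0.2, 0.4]
opening: -0.001
finger_force: 0.0
```

Request:
step_arm --pt "-0.001 0 0 0 0 0" --pt "-0.0005 0 0 0 0 0" --pt "0 0 0 0 0 0"

```text
time_s: 9.6
ee_pos: [0.5561, 0.1353, 0.0155]
ee_rot: [-3.142, -0.002, -3.113]
contact_force: [-4.8, 0.3, 2.5]
opening: 0.002
finger_force: 2.3
```

Request:
step_arm --pt "-0.001 0 0 0 0 0" --pt "0 0 0 0 0 0"

```text
time_s: 9.8
ee_pos: [0.5562, 0.1354, 0.0153]
ee_rot: [-3.141, -0.005, -3.112]
contact_force: [-7.1, -0.8, 4.9]
opening: -0.002
finger_force: 3.7
```

Request:
step_arm --pt "-0.001 0 0 0 0 0" --pt "0 0 0 0 0 0"

```text
time_s: 10.0
ee_pos: [0.5562, 0.1354, 0.0149]
ee_rot: [-3.141, -0.007, -3.112]
contact_force: [-9.6, -1.6, 4.6]
opening: -0.003
finger_force: 4.9
```

```bash
python3 - <<'E'
from workcell import env
from h import *
np.set_printoptions(precision=4,suppress=True)
s=env.snapshot("wrist")
st=env.state(); print(st["time_s"],st["ee_pos"],jig(st["ee_pos"]),st["contact_force"],st["opening"])
cv2.imwrite("pics/w5.png",np.clip(cv2.resize(s["color"][:,:,::-1][150:400,160:480],None,fx=2.4,fy=2.4)*1.7,0,255).astype(np.uint8))
E
```

```text
10.05 [0.5562 0.1354 0.015 ] [-0.0496 -0.0063] [-10.0313  -0.7405   5.3884] 0.0011691889446794569
```

Request:
step_arm --pt "0.0065 0 0 0 0 0" --pt "0.0065 0 0 0 0 0" --pt "0 0 -0.03 0 0 0" --pt "0 0 -0.03 0 0 0" --pt "0 0 0 0 0 -3.5" --pt "0.013 -0.0406 0 0 0 0" --pt "0.013 -0.0406 0 0 0 0" --pt "0.013 -0.0406 0 0 0 0" --pt "0.013 -0.0406 0 0 0 0" --pt "0.013 -0.0406 0 0 0 0" --pt "0.013 -0.0406 0 0 0 0" --pt "0.013 -0.0406 0 0 0 0" --pt "0 0 0 0 0 0" --pt "0 0 0 0 0 0"

```text
time_s: 11.45
ee_pos: [0.4811, -0.1571, 0.0762]
ee_rot: [-3.141, 0.001, -3.054]
contact_force: [0.9, 0.9, -0.3]
opening: 0.005
finger_force: 0.0
```

Request:
step_arm --pt "0 0 0 0 0 0" --pt "0 0 0 0 0 0" --gripper -0.48

```text
time_s: 11.65
ee_pos: [0.4812, -0.155, 0.0758]
ee_rot: [3.141, 0.0, -3.05]
contact_force: [-0.1, -0.0, 0.7]
opening: 0.256
finger_force: 0.0
```

```bash
python3 - <<'E'
from workcell import env
from h import *
np.set_printoptions(precision=4,suppress=True)
s=env.snapshot("wrist")
st=env.state(); print(st["time_s"],st["ee_pos"],st["ee_rot"],st["opening"])
print(togo(st,[.4813,-.1562],.013,np.pi+.09))
im=s["color"][230:260,290:350].astype(int).sum(2); print([int(c) for c in im[:15].mean(0)])
E
```

```text
11.7 [ 0.4812 -0.155   0.0758] [ 3.1415  0.     -3.0498] 0.2574000668691022
turn 0.10  shift -0.0000 -0.0012 0.0628
[231, 230, 229, 229, 230, 230, 230, 230, 230, 230, 230, 229, 230, 231, 230, 229, 229, 247, 269, 275, 275, 275, 275, 273, 274, 275, 275, 274, 275, 274, 274, 252, 234, 229, 231, 231, 231, 230, 230, 230, 229, 229, 229, 230, 229, 229, 231, 230, 230, 231, 231, 230, 229, 230, 229, 231, 230, 230, 230, 230]
```

Request:
step_arm --pt "0 -0.0025 0 0 0 0" --pt "0 0 0.031 0 0 0" --pt "0 0 0.031 0 0 0" --pt "0 0 0 0 0 0"

```text
time_s: 12.1
ee_pos: [0.4779, -0.1563, 0.0101]
ee_rot: [3.136, -0.007, -3.051]
contact_force: [-0.7, 0.7, -0.1]
opening: 0.261
finger_force: 0.0
```

Request:
step_arm --pt "0 0 0 0 0 0" --pt "0 0 0 0 0 0" --pt "0 0 0 0 0 0" --pt "0 0 0 0 0 0" --pt "0 0 -0.03 0 0 0" --pt "0 0 -0.032 0 0 0" --pt "0 0 0 0 0 0" --pt "0 0 0 0 0 0" --gripper -1

```text
time_s: 12.9
ee_pos: [0.4841, -0.1608, 0.0795]
ee_rot: [-3.136, 0.007, -3.052]
contact_force: [-0.5, 0.1, -0.7]
opening: 0.075
finger_force: 64.1
```

```bash
python3 - <<'E'
from workcell import env
from h import *
np.set_printoptions(precision=4,suppress=True)
s=env.snapshot("wrist")
st=env.state(); print(st["time_s"],st["ee_pos"],st["ee_rot"],st["opening"],st["finger_force"])
print(togo(st,HOME+X*(-.105)+Y*(-.016),.077,np.pi+YAW))
E
```

```text
12.95 [ 0.4828 -0.16    0.0778] [-3.1384  0.0037 -3.0517] 0.07376846063375703 64.12986695766449
turn 3.43  shift -0.0268 0.2832 0.0008
```

Request:
step_arm --pt "0 0 0 0 0 3.43" --pt "-0.0038 0.0405 0 0 0 0" --pt "-0.0038 0.0405 0 0 0 0" --pt "-0.0038 0.0405 0 0 0 0" --pt "-0.0038 0.0405 0 0 0 0" --pt "-0.0038 0.0405 0 0 0 0" --pt "-0.0038 0.0405 0 0 0 0" --pt "-0.0038 0.0405 0 0 0 0" --pt "0 0 0 0 0 0" --pt "0 0 0 0 0 0" --pt "0 0 0 0 0 0"

```text
time_s: 14.05
ee_pos: [0.4992, 0.1246, 0.0756]
ee_rot: [-3.141, -0.0, -3.112]
contact_force: [-0.5, 0.2, -1.1]
opening: 0.072
finger_force: 64.1
```

```bash
python3 - <<'E'
from workcell import env
from h import *
np.set_printoptions(precision=4,suppress=True)
st=env.state(); print(st["time_s"],st["ee_pos"],st["ee_rot"],jig(st["ee_pos"]))
print(togo(st,HOME+X*(-.105)+Y*(-.016),.016,np.pi+YAW))
E
```

```text
14.05 [0.4992 0.1246 0.0756] [-3.1411 -0.0005 -3.1122] [-0.1069 -0.0153]
turn -0.03  shift -0.0019 -0.0007 0.0596
```

Request:
step_arm --pt "0.012 -0.0003 0 0 0 0" --pt "0 0 0.03 0 0 0" --pt "0 0 0.0295 0 0 0" --pt "0 0 0 0 0 0" --pt "0 0 0 0 0 0"

```text
time_s: 14.55
ee_pos: [0.4874, 0.1234, 0.0162]
ee_rot: [-3.141, -0.0, -3.114]
contact_force: [0.5, -0.0, -0.3]
opening: 0.075
finger_force: 86.8
```

Request:
step_arm --pt "-0.01 0 0 0 0 0" --pt "-0.01 0 0 0 0 0" --pt "-0.01 0 0 0 0 0" --pt "0 0 0 0 0 0"

```text
time_s: 14.95
ee_pos: [0.5195, 0.1255, 0.017]
ee_rot: [-3.142, 0.002, -3.112]
contact_force: [-0.0, -0.2, -1.2]
opening: 0.073
finger_force: 86.7
```

Request:
step_arm --pt "-0.01 0 0 0 0 0" --pt "-0.01 0 0 0 0 0" --pt "-0.01 0 0 0 0 0" --pt "0 0 0 0 0 0"

```text
time_s: 15.35
ee_pos: [0.5491, 0.1265, 0.0168]
ee_rot: [-3.142, 0.002, -3.112]
contact_force: [-0.3, 0.3, -0.6]
opening: 0.07
finger_force: 86.7
```

```bash
python3 - <<'E'
from workcell import env
from h import *
np.set_printoptions(precision=4,suppress=True)
s=env.snapshot("wrist")
cv2.imwrite("pics/w6.png",np.clip(cv2.resize(s["color"][:,:,::-1][150:400,160:480],None,fx=2.4,fy=2.4)*1.7,0,255).astype(np.uint8))
st=env.state(); print(st["time_s"],st["ee_pos"],st["ee_rot"],jig(st["ee_pos"]),st["contact_force"])
E
```

```text
15.4 [0.5481 0.1266 0.0165] [-3.1416  0.0006 -3.1115] [-0.058  -0.0148] [ 0.9565  0.1054 -0.8779]
```

Request:
step_arm --pt "0 0 0 0 0 0" --pt "0 0 0 0 0 0" --pt "0 0 0 0 0 0" --pt "0.018 0 0 0 0 0" --pt "0.018 0 0 0 0 0" --pt "0 0 0 0 0 0" --gripper -0.48

```text
time_s: 16.0
ee_pos: [0.5087, 0.1257, 0.0157]
ee_rot: [3.142, -0.003, -3.111]
contact_force: [0.2, 1.4, -0.8]
opening: 0.264
finger_force: 0.0
```

Request:
step_arm --pt "0 0 0 0 0 0" --pt "0 0 0 0 0 0" --pt "0 0 0 0 0 0" --pt "-0.008 0 0 0 0 0" --pt "-0.005 0 0 0 0 0" --pt "-0.005 0 0 0 0 0" --pt "-0.005 0 0 0 0 0" --pt "0 0 0 0 0 0" --gripper -1

```text
time_s: 16.8
ee_pos: [0.5352, 0.1261, 0.0165]
ee_rot: [-3.142, 0.001, -3.112]
contact_force: [-0.5, 0.3, -1.3]
opening: 0.003
finger_force: 0.0
```

Request:
step_arm --pt "-0.005 0 0 0 0 0" --pt "-0.005 0 0 0 0 0" --pt "-0.005 0 0 0 0 0" --pt "0 0 0 0 0 0"

```text
time_s: 17.2
ee_pos: [0.5502, 0.1266, 0.0166]
ee_rot: [-3.142, 0.001, -3.112]
contact_force: [-0.3, 0.4, -0.6]
opening: 0.001
finger_force: 0.0
```

Request:
step_arm --pt "-0.002 0 0 0 0 0" --pt "-0.002 0 0 0 0 0" --pt "0 0 0 0 0 0"

```text
time_s: 17.5
ee_pos: [0.5534, 0.1268, 0.0165]
ee_rot: [3.142, 0.0, -3.112]
contact_force: [0.6, -0.5, 0.5]
opening: -0.003
finger_force: 0.0
```

Request:
step_arm --pt "-0.002 0 0 0 0 0" --pt "-0.002 0 0 0 0 0" --pt "0 0 0 0 0 0"

```text
time_s: 17.8
ee_pos: [0.5564, 0.1269, 0.0161]
ee_rot: [3.142, -0.002, -3.111]
contact_force: [-4.4, -0.7, 2.9]
opening: 0.002
finger_force: 1.9
```

Request:
step_arm --pt "-0.001 0 0 0 0 0" --pt "-0.001 0 0 0 0 0" --pt "0 0 0 0 0 0"

```text
time_s: 18.1
ee_pos: [0.5565, 0.1271, 0.0155]
ee_rot: [3.142, -0.007, -3.111]
contact_force: [-9.5, -0.2, 4.4]
opening: 0.001
finger_force: 4.5
```

```bash
python3 - <<'E'
from workcell import env
from h import *
np.set_printoptions(precision=4,suppress=True)
st=env.state(); print(st["time_s"],st["ee_pos"],st["ee_rot"],jig(st["ee_pos"]),st["contact_force"])
E
```

```text
18.1 [0.5565 0.1271 0.0155] [ 3.1416 -0.0065 -3.1112] [-0.0496 -0.0146] [-9.5485 -0.2059  4.4136]
```

Request:
step_arm --pt "0.006 0 0 0 0 0" --pt "0.006 0 0 0 0 0" --pt "0 0 -0.046 0 0 0" --pt "0 0 -0.046 0 0 0" --pt "-0.006 0.002 -0.046 0 0 0" --pt "-0.008 0.004 -0.046 0 0 0" --pt "0 0 0 0 0 0" --pt "0 0 0 0 0 0" --gripper -0.48

```text
time_s: 18.9
ee_pos: [0.5622, 0.1331, 0.2021]
ee_rot: [-3.142, 0.004, -3.111]
contact_force: [-1.0, 0.0, -0.6]
opening: 0.261
finger_force: 0.0
```

```bash
python3 - <<'E'
from workcell import env
from h import *
import pickle
np.set_printoptions(precision=4,suppress=True)
s=env.snapshot("wrist"); pickle.dump(s,open("w7.pkl","wb"))
im=s["color"][:,:,::-1]
cv2.imwrite("pics/w7.png",np.clip(cv2.resize(im[150:300,220:400],None,fx=4,fy=4,interpolation=cv2.INTER_CUBIC)*1.7,0,255).astype(np.uint8))
st=env.state(); print(st["time_s"],st["ee_pos"],st["ee_rot"])
print(togo(st,[.4845-.0003,-.1922],.076,np.pi+.09))
E
```

```text
18.95 [0.5608 0.133  0.2   ] [ 3.1416  0.0002 -3.1114]
turn -3.43  shift 0.1055 -0.3170 0.1240
```

View pics/w7.png

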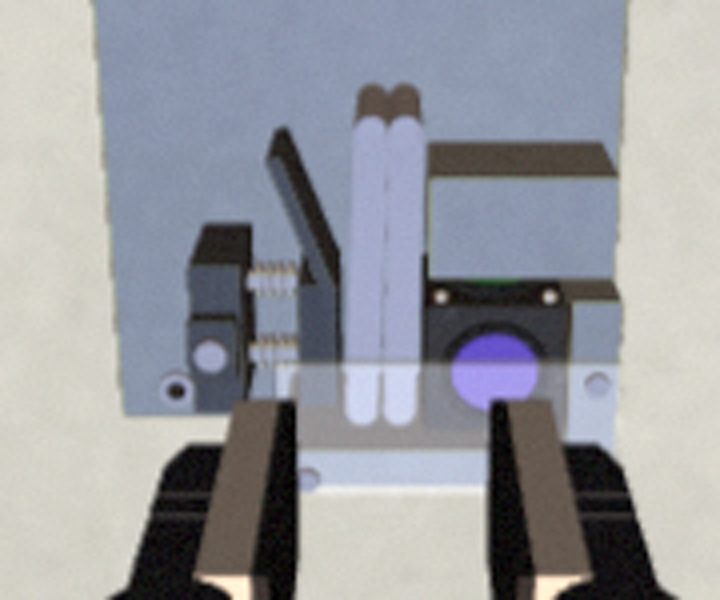

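The view shows both plates home side by side: tails at (372,100) and (405,100), noses at about (362,415) and (399,415). There is only a small slack left to the jaw edge at (341,280), so a third plate is needed.

```bash
python3 - <<'E'
import pickle
from h import *
np.set_printoptions(precision=4,suppress=True)
s=pickle.load(open("w7.pkl","rb"))
for q,z in [((353,150),.038),((344,380),.038),((424,150),.038),((418,380),.038),((341,290),.034),((341,340),.034),((429,180),.038),((429,270),.038),((288,128),.034),((372,118),.038),((362,425),.038)]:
    print(q,jig(onz(s,[np.array(q)/4+[220,150]],z)[0]))
E
```

```text
(353, 150) [-0.031  -0.0174]
(344, 380) [ 0.0285 -0.0201]
(424, 150) [-0.031  -0.0009]
(418, 380) [ 0.0285 -0.0019]
(341, 290) [ 0.0061 -0.0207]
(341, 340) [ 0.0195 -0.0209]
(429, 180) [-0.0236  0.0004]
(429, 270) [-0.0008  0.0006]
(288, 128) [-0.0351 -0.0327]
(372, 118) [-0.0387 -0.0129]
(362, 425) [ 0.041  -0.0157]
```

Request:
step_arm --pt "0 0 0 0 0 -3.43" --pt "0.0132 -0.0396 0.0155 0 0 0" --pt "0.0132 -0.0396 0.0155 0 0 0" --pt "0.0132 -0.0396 0.0155 0 0 0" --pt "0.0132 -0.0396 0.0155 0 0 0" --pt "0.0132 -0.0396 0.0155 0 0 0" --pt "0.0132 -0.0396 0.0155 0 0 0" --pt "0.0132 -0.0396 0.0155 0 0 0" --pt "0.0132 -0.0396 0.0155 0 0 0" --pt "0 0 0 0 0 0" --pt "0 0 0 0 0 0" --pt "0 0 0 0 0 0"

```text
time_s: 20.15
ee_pos: [0.484, -0.1907, 0.0758]
ee_rot: [3.14, -0.001, -3.051]
contact_force: [-0.1, -0.9, 0.4]
opening: 0.258
finger_force: 0.0
```

```bash
python3 - <<'E'
from workcell import env
from h import *
np.set_printoptions(precision=4,suppress=True)
s=env.snapshot("wrist")
st=env.state(); print(st["time_s"],st["ee_pos"],st["ee_rot"],st["opening"])
print(togo(st,[.4845-.0003,-.1922],.013,np.pi+.09))
im=s["color"][230:245,290:350].astype(int).sum(2).mean(0); print(np.where(im>252)[0]+290)
im=s["color"][190:250,310:318].astype(int).sum(2).mean(1); print(im.astype(int))
E
```

```text
20.2 [ 0.4844 -0.1907  0.0762] [ 3.141  -0.0003 -3.0501] 0.2595193632633274
turn 0.08  shift 0.0003 -0.0015 0.0632
[307 308 309 310 311 312 313 314 315 316 317 318 319 320]
[147 129 127 127 124 128 129 126 127 126 127 130 125 128 138 218 274 285
 287 288 288 287 285 284 282 285 285 284 281 280 281 281 280 279 281 281
 281 281 281 281 280 281 281 280 282 282 281 282 281 284 282 283 282 282
 283 284 282 283 285 285]
```

Request:
step_arm --pt "0 -0.003 0 0 0 0" --pt "0 0 0.031 0 0 0" --pt "0 0 0.031 0 0 0" --pt "0 0 0 0 0 0"

```text
time_s: 20.6
ee_pos: [0.4818, -0.1922, 0.0109]
ee_rot: [3.136, -0.006, -3.05]
contact_force: [-0.5, 1.1, -0.1]
opening: 0.261
finger_force: 0.0
```

Request:
step_arm --pt "0 0 0 0 0 0" --pt "0 0 0 0 0 0" --pt "0 0 0 0 0 0" --pt "0 0 0 0 0 0" --pt "0 0 -0.03 0 0 0" --pt "0 0 -0.032 0 0 0" --pt "0 0 0 0 0 0" --pt "0 0 0 0 0 0" --gripper -1

```text
time_s: 21.4
ee_pos: [0.487, -0.1969, 0.0796]
ee_rot: [-3.136, 0.005, -3.052]
contact_force: [-0.1, -0.6, -1.3]
opening: 0.071
finger_force: 64.0
```

```bash
python3 - <<'E'
from workcell import env
from h import *
np.set_printoptions(precision=4,suppress=True)
s=env.snapshot("wrist")
st=env.state(); print(st["time_s"],st["ee_pos"],st["ee_rot"],st["opening"],st["finger_force"])
print(togo(st,HOME+X*(-.119)+Y*(-.0225),.077,np.pi+YAW))
E
```

```text
21.45 [ 0.4857 -0.196   0.078 ] [-3.1388  0.0028 -3.0517] 0.0698046939341449 63.95513445138931
turn 3.43  shift -0.0110 0.3129 0.0010
```

Request:
step_arm --pt "0 0 0 0 0 3.43" --pt "-0.0014 0.0391 0 0 0 0" --pt "-0.0014 0.0391 0 0 0 0" --pt "-0.0014 0.0391 0 0 0 0" --pt "-0.0014 0.0391 0 0 0 0" --pt "-0.0014 0.0391 0 0 0 0" --pt "-0.0014 0.0391 0 0 0 0" --pt "-0.0014 0.0391 0 0 0 0" --pt "-0.0014 0.0391 0 0 0 0" --pt "0 0 0 0 0 0" --pt "0 0 0 0 0 0" --pt "0 0 0 0 0 0"

```text
time_s: 22.65
ee_pos: [0.4863, 0.1171, 0.076]
ee_rot: [-3.141, -0.001, -3.112]
contact_force: [0.1, -0.4, -0.8]
opening: 0.072
finger_force: 64.0
```

```bash
python3 - <<'E'
from workcell import env
from h import *
np.set_printoptions(precision=4,suppress=True)
st=env.state(); print(st["time_s"],st["ee_pos"],st["ee_rot"],jig(st["ee_pos"]))
print(togo(st,HOME+X*(-.119)+Y*(-.0225),.016,np.pi+YAW))
E
```

```text
22.65 [0.4863 0.1171 0.076 ] [-3.1411 -0.0006 -3.1122] [-0.12   -0.0224]
turn -0.04  shift -0.0010 -0.0001 0.0600
```

Request:
step_arm --pt "0 0 0.03 0 0 0" --pt "0 0 0.03 0 0 0" --pt "0 0 0 0 0 0" --pt "0 0 0 0 0 0" --pt "-0.01 0 0 0 0 0" --pt "-0.01 0 0 0 0 0" --pt "-0.01 0 0 0 0 0" --pt "0 0 0 0 0 0"

```text
time_s: 23.45
ee_pos: [0.5186, 0.1187, 0.017]
ee_rot: [-3.141, 0.002, -3.112]
contact_force: [-0.5, -0.7, 0.6]
opening: 0.074
finger_force: 84.3
```

Request:
step_arm --pt "-0.008 0 0 0 0 0" --pt "-0.008 0 0 0 0 0" --pt "0 0 0 0 0 0"

```text
time_s: 23.75
ee_pos: [0.5337, 0.1194, 0.0167]
ee_rot: [-3.142, 0.001, -3.112]
contact_force: [-0.2, -0.1, 0.6]
opening: 0.076
finger_force: 84.2
```

Request:
step_arm --pt "-0.007 0 0 0 0 0" --pt "-0.007 0 0 0 0 0" --pt "0 0 0 0 0 0" --pt "0 0 0 0 0 0"

```text
time_s: 24.15
ee_pos: [0.5463, 0.1201, 0.0161]
ee_rot: [3.141, -0.0, -3.111]
contact_force: [-0.5, 3.5, -1.5]
opening: 0.072
finger_force: 84.2
```

```bash
python3 - <<'E'
from workcell import env
from h import *
np.set_printoptions(precision=4,suppress=True)
s=env.snapshot("wrist")
st=env.state(); print(st["time_s"],st["ee_pos"],st["ee_rot"],jig(st["ee_pos"]),st["contact_force"],st["torque"])
E
```

```text
24.2 [0.5463 0.1201 0.0162] [ 3.1412 -0.     -3.1112] [-0.06   -0.0212] [-0.2268  3.0078 -1.7969] [0.3953 0.1927 0.1266]
```

Request:
step_arm --pt "0 0 0 0 0 0" --pt "0 0 0 0 0 0" --pt "0 0 0 0 0 0" --pt "0.018 0 0 0 0 0" --pt "0.018 0 0 0 0 0" --pt "0 0 0 0 0 0" --gripper -0.48

```text
time_s: 24.8
ee_pos: [0.5083, 0.1187, 0.0159]
ee_rot: [-3.142, -0.002, -3.111]
contact_force: [0.8, -0.4, -0.5]
opening: 0.257
finger_force: 0.0
```

Request:
step_arm --pt "0 0 0 0 0 0" --pt "0 0 0 0 0 0" --pt "0 0 0 0 0 0" --pt "-0.008 0 0 0 0 0" --pt "-0.005 0 0 0 0 0" --pt "-0.005 0 0 0 0 0" --pt "0 0 0 0 0 0" --gripper -1

```text
time_s: 25.5
ee_pos: [0.529, 0.1193, 0.0162]
ee_rot: [3.142, 0.0, -3.112]
contact_force: [-0.9, 0.1, -0.7]
opening: 0.003
finger_force: 0.4
```

Request:
step_arm --pt "-0.005 0 0 0 0 0" --pt "-0.005 0 0 0 0 0" --pt "0 0 0 0 0 0"

```text
time_s: 25.8
ee_pos: [0.5395, 0.1196, 0.0166]
ee_rot: [3.142, 0.002, -3.112]
contact_force: [-0.4, -0.6, -0.0]
opening: -0.004
finger_force: 0.1
```

Request:
step_arm --pt "-0.005 0 0 0 0 0" --pt "-0.005 0 0 0 0 0" --pt "0 0 0 0 0 0"

```text
time_s: 26.1
ee_pos: [0.5494, 0.1198, 0.0166]
ee_rot: [-3.142, 0.001, -3.112]
contact_force: [-0.5, 0.6, 0.2]
opening: 0.002
finger_force: 0.2
```

Request:
step_arm --pt "-0.003 0 0 0 0 0" --pt "-0.002 0 0 0 0 0" --pt "0 0 0 0 0 0"

```text
time_s: 26.4
ee_pos: [0.5536, 0.1199, 0.0164]
ee_rot: [-3.141, 0.0, -3.112]
contact_force: [-1.8, -0.7, 0.5]
opening: -0.0
finger_force: 0.8
```

Request:
step_arm --pt "-0.002 0 0 0 0 0" --pt "-0.002 0 0 0 0 0" --pt "0 0 0 0 0 0"

```text
time_s: 26.7
ee_pos: [0.5566, 0.1201, 0.0162]
ee_rot: [-3.142, -0.002, -3.111]
contact_force: [-6.2, -0.9, 3.0]
opening: -0.004
finger_force: 2.7
```

Request:
step_arm --pt "-0.001 0 0 0 0 0" --pt "-0.001 0 0 0 0 0" --pt "0 0 0 0 0 0"

```text
time_s: 27.0
ee_pos: [0.5566, 0.1204, 0.0156]
ee_rot: [3.141, -0.007, -3.111]
contact_force: [-10.2, -1.6, 5.2]
opening: -0.001
finger_force: 5.3
```

```bash
python3 - <<'E'
from workcell import env
from h import *
np.set_printoptions(precision=4,suppress=True)
st=env.state(); print(st["time_s"],st["ee_pos"],st["ee_rot"],jig(st["ee_pos"]),st["contact_force"],st["torque"])
E
```

```text
27.0 [0.5566 0.1204 0.0156] [ 3.1415 -0.0067 -3.1111] [-0.0496 -0.0213] [-10.1694  -1.6014   5.1749] [-0.2054  1.5902  0.0202]
```

Request:
step_arm --pt "0.006 0 0 0 0 0" --pt "0.006 0 0 0 0 0" --pt "0 0 -0.046 0 0 0" --pt "0 0.003 -0.046 0 0 0" --pt "-0.006 0.004 -0.046 0 0 0" --pt "-0.008 0.004 -0.046 0 0 0" --pt "0 0 0 0 0 0" --pt "0 0 0 0 0 0" --gripper -0.48

```text
time_s: 27.8
ee_pos: [0.5624, 0.1314, 0.2024]
ee_rot: [3.141, 0.005, -3.111]
contact_force: [-0.7, -0.7, -0.9]
opening: 0.258
finger_force: 0.0
```

```bash
python3 - <<'E'
from workcell import env
from h import *
import pickle
np.set_printoptions(precision=4,suppress=True)
s=env.snapshot("wrist"); pickle.dump(s,open("w8.pkl","wb"))
im=s["color"][:,:,::-1]
cv2.imwrite("pics/w8.png",np.clip(cv2.resize(im[150:300,220:400],None,fx=4,fy=4,interpolation=cv2.INTER_CUBIC)*1.7,0,255).astype(np.uint8))
st=env.state(); print(st["time_s"],st["ee_pos"],st["ee_rot"],st["contact_force"])
E
```

```text
27.85 [0.561  0.1313 0.2003] [ 3.1415  0.0008 -3.1114] [-0.1225 -0.33   -0.8372]
```

View pics/w8.png

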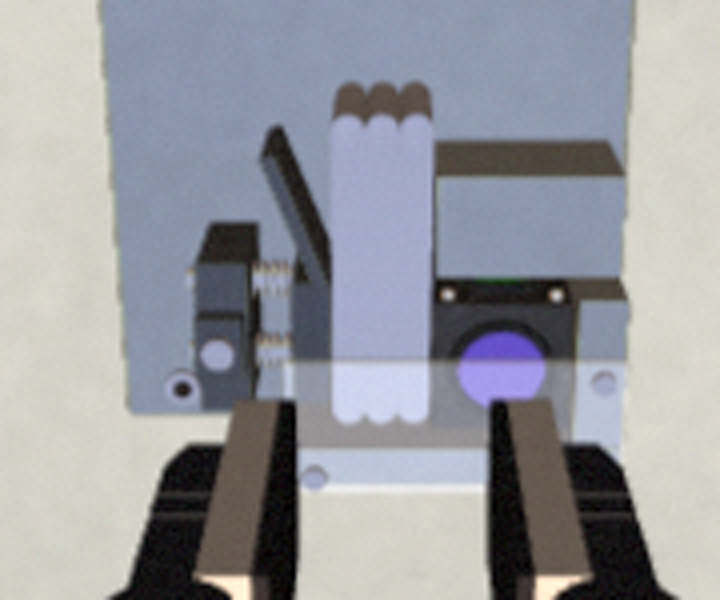

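The view shows three plates flush and parallel, with tails at (350–415,100) and noses at (345–415,415). The jaw has been pushed back, the springs are shorter, and the gripper is well clear.

```bash
python3 -c "
from workcell import env
print(env.sign_off())"
```

```text
the job is handed in; nothing more can be done
None
```

I slid three plates fully home against the back stop, and the third visibly pushed the sprung jaw back. The fourth plate stays in the stand, and the job is handed in; the sign-off gave no verdict.

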